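Clamp a bar in a screw clamp: bite plus an eighth of a turn

ROBOT

A 6-joint arm with a two-finger parallel gripper is mounted at the origin on a cart in front of the work surface, level with it; the furniture and walls round the work are solid. World frame = base frame: x ahead of the robot, y to its left, z up, the work surface at z = 0. Lengths are in m, angles in degrees, forces in N, time in s.
With the tool pointing down it reaches from about 0.325 to 0.775 m from the base axis. Payload 5.5 kg.
Tool frame: the origin (TCP) lies at the centre of the arm's flange, where the gripper is bolted on; the fingertips stand 182 mm ahead of it and the grasp point (between the pads) lies 163 mm ahead of it; z points along the fingers, y is the direction in which the jaws open and shut (so a half turn about z gives the same grasp; the last joint's range is limited). The gripper opens to 88 mm and grips with 3 to 60 N. Pads are 20 mm wide; open, the fingers measure 115 mm over their backs; the gripper's body (75 mm by 178 mm) begins 61 mm behind the grasp point.
Start: joints at [-80.426, 5.22, 70.514, -0, 104.267, -3.249], TCP at [0.133, -0.585, 0.405] pointing down, gripper open.
Joint ranges: [-164.24, 164.24], [-49.07, 125.15], [9.68, 141.18], [-86.29, 266.29], [3.28, 154.24], [-151.56, 151.56]. Speed limits (degrees/s): [147.25, 147.25, 172.46, 180, 180, 180].

INTERFACE

Orientations are given as [roll, pitch, yaw] about the fixed x, y, z axes, in that order (R = Rz(yaw) Ry(pitch) Rx(roll)).
In Python, from station import r gives the robot as it stands. The module is installed in compiled form; this text tells all that it offers. Calls block until the motion is done:
- r.reach(position, orientation): joint-space move of the TCP to a pose.
- r.servo_line(position, rotation=None, speed=0.15): straight line of the TCP; rotation=None keeps the orientation; speed is the mean speed in m/s.
- r.move_joints(angles): joint-space move.
- r.let_go() and r.grab(squeeze=None): open the fingers fully, or close them until they stop; squeeze is the grip in N (None keeps the last).
- r.wait(seconds).
- r.inverse_kinematics(position, orientation): joint angles nearest the present ones, or None.
- r.sense(): the state.
- r.snapshot(name): name is "side" or "top" or "wrist"; returns a dict with "frame" (400x640x3 uint8, red, green, blue), "fx", "fy", "cx", "cy" (pixels), "R" (3x3) and "t" (3): a world point X has camera coordinates R X + t. Camera axes: x right, y down, z forward; pixel columns grow to the right and rows downward; lengths in m; the calibration is good to about 2 mm. A picture is of the moment at which its call begins. There is no depth.
A pose or a line that the arm cannot do raises r.IKError and nothing moves.
- r.hand_in(): hands the job in, once; it reports no verdict.
The state is a dict: "clock": time; "joints": joint angles; "joint_vel": joint speeds; "joint_torque": joint torques, N m; "tcp_pos": TCP position; "orientation": TCP orientation; "contact_force": force on the tool from outside, world axes, zero at the start; "torque": the same for the moment, N m; "opening": finger opening in m.
Only numpy, scipy, OpenCV 4.12 (cv2) and the standard library are available. Lean on these libraries where they do the work, as an engineer would, in place of code of your own. Each camera call takes 0.05 s, during which the arm holds its last target.

TASK

Push the copper bar along the clamp's guide until its end rests fully home against the end stop. Then tighten the square black hand knob clockwise until you feel it bite on the bar, and give it one eighth of a turn more (about 45 degrees) and no more. Let go, and leave the pliers, white ring, wooden plug and loupe where they are.

Things in the scene. Friction and masses are not known exactly. Their poses are not given: they have to be found in the camera images.
- clamp: Green screw clamp, fixed to the board. Origin: on the board surface, under the screw axis; x runs along the guide towards the end stop, y across, z up. Base 90 mm wide, from x = -70 to +55 mm. The bar lies on a brass bed (top at z = 27 mm) between two steel rails (inner faces 31 mm apart, tops at 36 mm, x = -66 to +40 mm). The end stop's face is at x = +40 mm, its top at 46 mm.
- screw_axis (a point): Centre of the top of the clamp's bridge, on the screw axis: x = y = 0 and z = 79 mm of the clamp, axes as the clamp's. The bridge crosses over the bar: 24 mm in x, 81 mm in y, underside at z = 65 mm; bolt heads and bush on it reach z = 83 mm.
- stop_face (a point): Centre of the end stop's face that the bar's nose shall rest against: x = +40 mm, z = 35 mm of the clamp, axes as the clamp's.
- knob: Black square hand knob, 34 x 34 mm (flat sides, rounded corners), 26 mm high; origin: middle of its underside, on the vertical screw axis; x along the white line on its top, square to a side; z up. Clockwise from above tightens: knob, screw and the steel foot (26 mm across) under the bridge go down 3 mm per rad. Underside 96.5 to 98 mm above the board at the start, down to 86 mm at the end. A rubber core lets it twist 0.33 rad per Nm on the spindle, which stays as left.
- spindle: Steel screw with its foot, turned by the knob; origin and axes as the knob's. The foot is screwed on by an amount that differs by 5.5 mm from time to time and is not known, so the bite comes after 0.5 to 2.9 rad and must be felt: the knob turns freely with about 0.2 Nm, and within 0.25 rad of touching the bar this rises by 0.15 Nm or more (held still: from 0.13 to 0.22 Nm or more).
- bed_top (a point): Middle of the bed's upper face, below the screw axis, z = 27 mm of the clamp. The bed stands on preloaded springs: it yields only above about 55 N of clamping force, then 1 mm for each further 10 N, so after the bite the knob's torque goes on rising, but slowly.
- bar: Copper-coloured flat bar, 125 x 28 x 16 mm, about 0.44 kg, lying on the bed between the rails; origin: middle of its underside, x along it towards the stop, z up. At the start it is 15 to 30 mm short of the stop, its tail standing out of the guide; when home its tail still stands out 15 mm beyond the base. The foot is 1.5 mm or more above it at the start.
- bar_nose (a point): Centre of the bar's end face nearest the stop, 62.5 mm from the bar's middle, 8 mm above its underside.
- bar_tail (a point): Centre of the bar's other end face (the end to push on), 62.5 mm from the bar's middle, 8 mm above its underside.
- pliers: Green-handled pliers, 140 x 47 x 11 mm, lying on the board to the left; origin in the middle of the underside. To be left alone.
- ring: White plastic ring, 28 mm across, 9 mm high, on the board beside the clamp; origin in the middle of its underside. To be left alone.
- plug: Round wooden plug, 28 mm across, 10 mm high, on the board beside the clamp; origin in the middle of its underside. To be left alone.
- magnifier: Pale grey loupe, 31 mm across, 19 mm high, on the board beside the clamp; origin in the middle of its underside. To be left alone.
There are look-alikes about, which are no part of the job. There is more than one size of the bar; the job needs the larger.

How it is judged (in metres and radians):
On the way, in this order (a step that is already met when the one before it is completed fails the run):
1. the bar rests home against the end stop (within 3 mm), the foot not yet on it (x of bar_nose in the frame of stop_face above -0.003 m and contact force between spindle and bar below 1 N), for 0.2 s.
2. the clamp bites: the foot presses on the bar with more than 35 N (contact force between spindle and bar above 35 N), for 0.1 s.
At the end, for the whole second after the job is handed in: The bar's nose is within 3 mm of the end stop and the bar is still; the foot presses on the bar with 59 to 82 N (the bite comes at about 35 to 55 N, and an eighth of a turn, 0.79 rad, brings that to about 70 N) (contact force between spindle and bar between 59 and 82 N and x of bar_nose in the frame of stop_face above -0.003 m and linear speed of bar below 0.01 m/s); the robot touches nothing.
It fails at once if the clamp is overtightened: the foot presses on the bar with more than 110 N (contact force between spindle and bar above 110 N).
It fails at once if the pliers, ring, plug or loupe are moved by more than 15 mm (distance of any of pliers, ring, plug, magnifier from where it was at the start of the episode above 0.015 m).
It also fails if it takes over 72 s, if anything falls off the work surface, if the arm or the gripper's body presses on something with over 40 N, if the wrist force passes 120 N, or if a joint passes its speed limit or range.

## Working session

There is one attempt and no reset: what is moved stays moved. The work goes in short steps, each a Python script; the robot and the scene stay as the last script left them, time stands still between calls to the robot, and variables do not carry over. Pictures are saved under pics/ and viewed, and the job is handed in when it is done.

```bash
mkdir -p pics; ls; python3 - <<'E'
from station import r
import cv2,numpy as np,pickle
for n in ["side","top","wrist"]:
    s=r.snapshot(n); cv2.imwrite(f"pics/{n}0.png",s["frame"][:,:,::-1])
    pickle.dump(s,open(f"{n}0.pkl","wb"))
    print(n,s["fx"],s["cx"],s["cy"],(-np.array(s["R"]).T@np.array(s["t"])).round(3),np.array(s["R"]).round(2).tolist())
print(r.sense())
E
```

```text
pics
side 365.3074774814396 318.5757350777396 200.00041834009878 [0.309 0.673 0.517] [[-0.97, -0.26, 0.01], [-0.14, 0.46, -0.88], [0.22, -0.85, -0.48]]
top 458.1970967593365 316.7525464963714 204.41954714151882 [ 0.333 -0.024  0.955] [[-0.04, -1.0, -0.0], [-0.97, 0.04, -0.22], [0.22, -0.01, -0.97]]
wrist 353.8941378895204 324.75626356221346 200.58375307883622 [ 0.208 -0.568  0.383] [[0.22, -0.98, -0.0], [-0.94, -0.21, 0.28], [-0.27, -0.06, -0.96]]
{'clock': 0.15, 'joints': array([-8.04252436e+01,  5.25285887e+00,  7.05644425e+01,  1.06648555e-03,
        1.04264383e+02, -3.24817462e+00]), 'joint_vel': array([-0.06251335, -0.18873594, -0.2325855 ,  0.03185773, -0.05351907,
       -0.09315128]), 'joint_torque': array([ 1.82843982e-03, -4.47045779e+01, -4.06908166e+01,  6.98879315e-02,
        2.74315994e-02, -1.19170882e-04]), 'tcp_pos': array([ 0.13317888, -0.58509036,  0.40378563]), 'orientation': array([-1.79918505e+02, -5.66064271e-03,  1.28231890e+01]), 'contact_force': array([ 0.30654882, -0.10904156,  0.44387577]), 'torque': array([ 0.00833438, -0.04764848, -0.02006577]), 'opening': 0.0881695122877498}
```

View pics/top0.png

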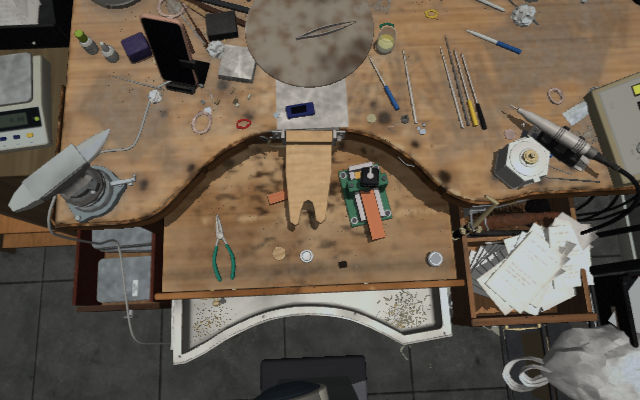

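View pics/side0.png

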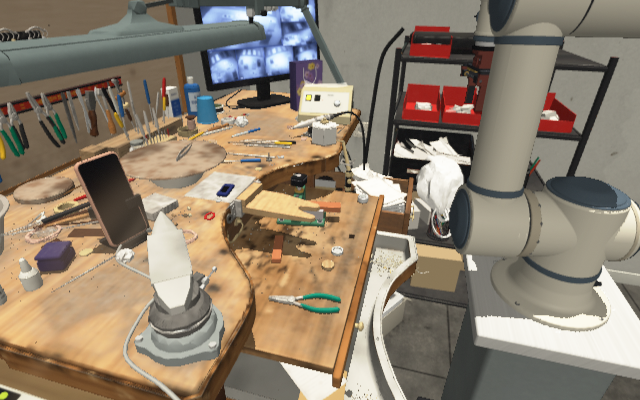

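View pics/wrist0.png

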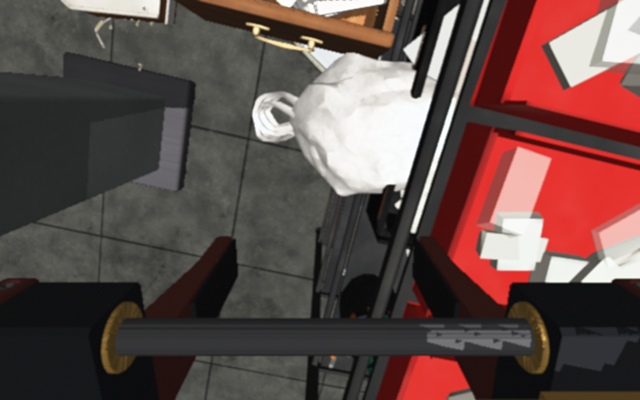

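```bash
python3 - <<'E'
import cv2
im=cv2.imread("pics/top0.png")
c=im[130:290,250:460]; cv2.imwrite("pics/top0z.png",cv2.resize(c,None,fx=3.7,fy=3.7,interpolation=cv2.INTER_CUBIC))
E
```

```text
(no output)
```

View pics/top0z.png

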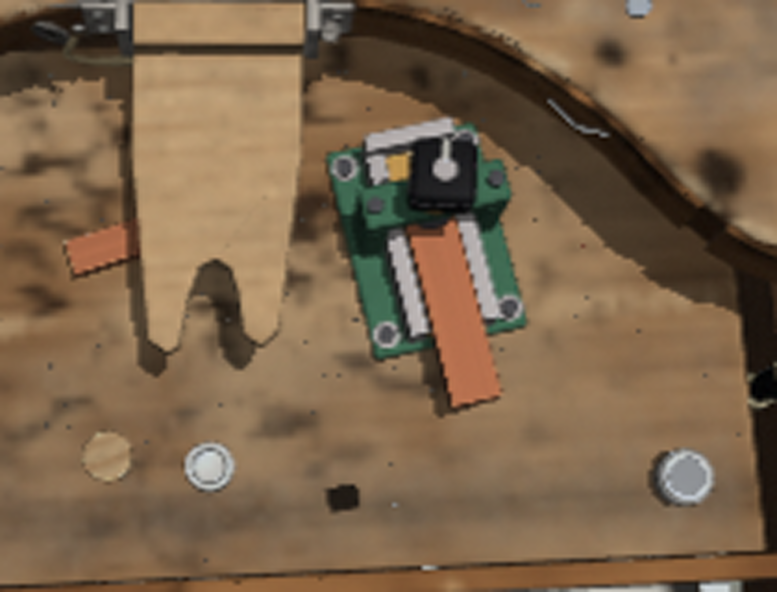

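```bash
cat > h.py <<'E'
import numpy as np,pickle
def unproj(s,u,v,z):
    R=np.array(s["R"]);t=np.array(s["t"]);c=-R.T@t
    d=R.T@np.array([(u-s["cx"])/s["fx"],(v-s["cy"])/s["fy"],1])
    return c+d*(z-c[2])/d[2]
def proj(s,X):
    R=np.array(s["R"]);t=np.array(s["t"]);p=np.atleast_2d(X)@R.T+t
    return np.c_[s["fx"]*p[:,0]/p[:,2]+s["cx"],s["fy"]*p[:,1]/p[:,2]+s["cy"]]
E
python3 - <<'E'
from h import *
s=pickle.load(open("top0.pkl","rb"))
f=lambda x,y,z:unproj(s,250+(x+.5)/3.7-.5,130+(y+.5)/3.7-.5,z)[:2].round(4)
print("knobtop",f(445,168,.1235))
print("tail",f(452,408,.043),f(500,395,.043))
print("base front",f(375,357,.012),f(525,323,.012), "bolts",f(344,167,.014),f(386,335,.014),f(510,307,.014))
print("knob corners",[f(*p,.1235) for p in [(415,138),(473,143),(477,203),(412,207)]])
print("line",f(446,140,.1235))
print("things",[f(*p,.01) for p in [(107,457),(209,466),(685,476)]])
w=[f(*p,.0) for p in [(305,0),(155,352),(262,345)]];print("pin",w)
E
```

```text
knobtop [ 0.5748 -0.1335]
tail [ 0.463  -0.1385] [ 0.4689 -0.165 ]
base front [ 0.4982 -0.1011] [ 0.514  -0.1871] bolts [ 0.6098 -0.0897] [ 0.5102 -0.1079] [ 0.5232 -0.179 ]
knob corners [array([ 0.5914, -0.1192]), array([ 0.5875, -0.1487]), array([ 0.5556, -0.1484]), array([ 0.555 , -0.1153])]
line [ 0.5897 -0.135 ]
things [array([0.4486, 0.0515]), array([ 0.4411, -0.0051]), array([ 0.424 , -0.2695])]
pin [array([ 0.7191, -0.0732]), array([0.5088, 0.0234]), array([ 0.5101, -0.0379])]
```

```bash
python3 - <<'E'
from station import r
from h import *
import cv2
r.reach([0.455,-0.153,0.38],[180,0,10]); r.grab(20)
s=r.snapshot("wrist"); cv2.imwrite("pics/w1.png",s["frame"][:,:,::-1]); pickle.dump(s,open("w1.pkl","wb"))
q=r.sense();print(q["clock"],q["tcp_pos"],q["orientation"],q["joints"].round(1),q["opening"],q["contact_force"])
E
```

```text
3.4917 [ 0.45499214 -0.15300155  0.3799947 ] [-1.79998799e+02  1.74539089e-03  9.99941561e+00] [-22.6 -13.6  90.9   0.  102.7  57.4] 0.00043672868943057366 [-0.6293214  -0.71929554  0.03381053]
```

View pics/w1.png

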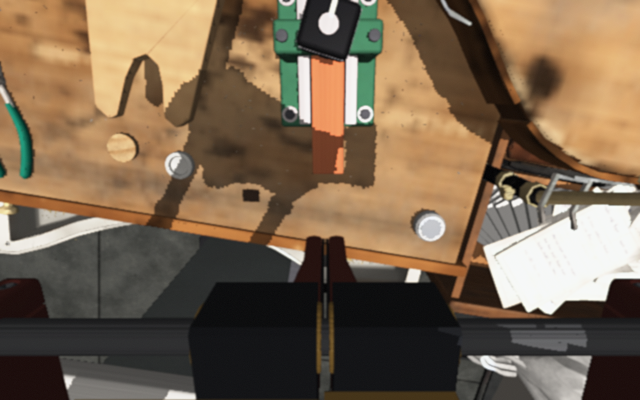

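```bash
python3 - <<'E'
import cv2
im=cv2.imread("pics/w1.png")
cv2.imwrite("pics/w1z.png",cv2.resize(im[0:180,250:410],None,fx=3.3,fy=3.3,interpolation=cv2.INTER_CUBIC))
im=cv2.imread("pics/side0.png")
cv2.imwrite("pics/s0z.png",cv2.resize(im[180:320,210:380],None,fx=4,fy=4,interpolation=cv2.INTER_CUBIC))
E
```

```text
(no output)
```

View pics/w1z.png

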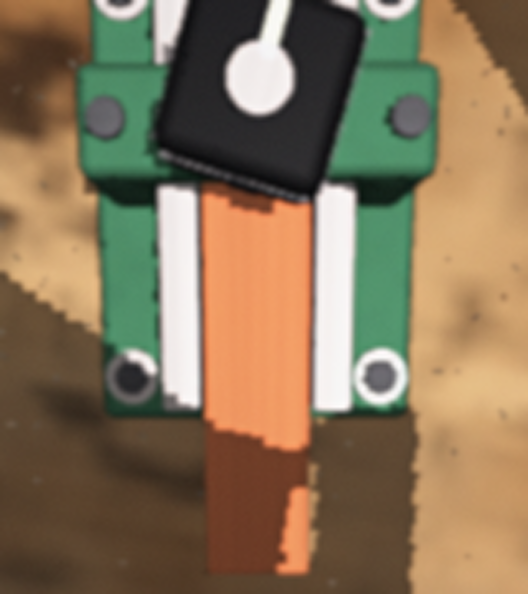

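View pics/s0z.png

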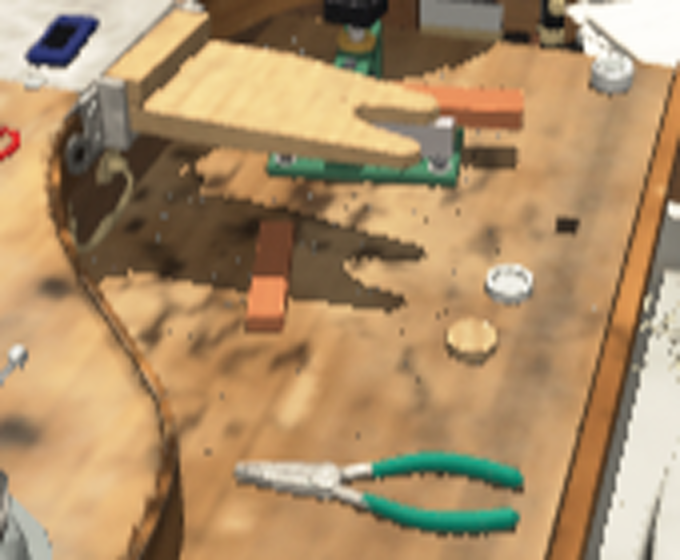

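```bash
python3 - <<'E'
from h import *
s=pickle.load(open("top0.pkl","rb"));d=pickle.load(open("side0.pkl","rb"));w=pickle.load(open("w1.pkl","rb"))
tz=lambda x,y:(250+(x+.5)/3.7-.5,130+(y+.5)/3.7-.5)
sz=lambda x,y:(210+(x+.5)/4-.5,180+(y+.5)/4-.5)
wz=lambda x,y:(250+(x+.5)/3.3-.5,(y+.5)/3.3-.5)
def ray(s,p):
    a=unproj(s,*p,0);b=unproj(s,*p,.3);return a,(b-a)
def tri(A,B):
    (a,u),(b,v)=A,B
    k=np.linalg.lstsq(np.c_[u,-v],b-a,rcond=None)[0]
    P,Q=a+k[0]*u,b+k[1]*v
    return ((P+Q)/2).round(4),np.linalg.norm(P-Q).round(4)
print("pin tips",tri(ray(s,tz(160,350)),ray(d,sz(416,148))),tri(ray(s,tz(262,345)),ray(d,sz(437,100))))
print("bench edge top: blue obj",)
g=lambda x,y,z:unproj(w,*wz(x,y),z)[:2].round(4)
print("knob",g(260,77,.1235),"line",g(278,5,.1235),"corners",g(160,150,.1235),g(312,190,.1235),g(366,15,.1235))
for n,z in (("knob",.1235),):
    print(tri(ray(s,tz(445,168)),ray(w,wz(260,77))))
print("tail",g(207,573,.043),g(310,573,.043))
print("base front",g(106,408,.012),g(407,408,.012),"bolts",g(131,378,.014),g(380,377,.014),g(120,5,.014),g(390,2,.014))
print("bridgebolts",g(105,118,.083),g(410,117,.083))
print("rail ends",g(162,405,.036),g(352,410,.036))
print("rail lower",g(203,405,.036),g(313,410,.036))
E
```

```text
pin tips (array([0.4911, 0.0159, 0.1   ]), np.float64(0.0004)) (array([ 0.4922, -0.0363,  0.1013]), np.float64(0.0016))
bench edge top: blue obj
knob [ 0.5745 -0.1338] line [ 0.5867 -0.135 ] corners [ 0.559  -0.1177] [ 0.5571 -0.1469] [ 0.5879 -0.151 ]
(array([ 0.5748, -0.1337,  0.1228]), np.float64(0.0005))
tail [ 0.4645 -0.1396] [ 0.4694 -0.1675]
base front [ 0.5011 -0.1026] [ 0.5164 -0.1889] bolts [ 0.5109 -0.1087] [ 0.5236 -0.1791] [ 0.6055 -0.0917] [ 0.6186 -0.162 ]
bridgebolts [ 0.5682 -0.1012] [ 0.5799 -0.1664]
rail ends [ 0.5066 -0.1199] [ 0.5142 -0.1709]
rail lower [ 0.5085 -0.1309] [ 0.5124 -0.1605]
```

```bash
cat >> h.py <<'E'
AX=np.array([0.5746,-0.1337]);YAW=10.1
c,s_=np.cos(np.radians(YAW)),np.sin(np.radians(YAW))
def cl(x,y,z): return [AX[0]+c*x-s_*y,AX[1]+s_*x+c*y,z]
XD=np.array([c,s_,0])
E
python3 - <<'E'
from station import r
from h import *
import cv2
o=[180,0,YAW]
r.reach(cl(-.136,0,.26),o)
r.servo_line(cl(-.136,0,.212),speed=.08)
r.wait(.1)
f0=r.sense()["contact_force"]@XD
r.servo_line(cl(-.122,0,.212),speed=.04)
x=-.122; hits=0
while x<-.088:
    x+=.0015; r.servo_line(cl(x,0,.212),speed=.02)
    q=r.sense(); f=-(q["contact_force"]@XD-f0)
    print(round(x,4),round(f,2))
    if f>9: break
r.wait(.3)
q=r.sense();print(q["clock"],q["contact_force"],f0,q["tcp_pos"])
s=r.snapshot("wrist"); cv2.imwrite("pics/w2.png",s["frame"][:,:,::-1]); pickle.dump(s,open("w2.pkl","wb"))
s=r.snapshot("top"); cv2.imwrite("pics/t2.png",s["frame"][:,:,::-1])
E
```

```text
-0.1205 0.63
-0.119 2.48
-0.1175 2.49
-0.116 1.42
-0.1145 1.04
-0.113 0.36
-0.1115 0.89
-0.11 1.35
-0.1085 1.02
-0.107 1.33
-0.1055 1.27
-0.104 1.35
-0.1025 0.88
-0.101 1.55
-0.0995 1.45
-0.098 1.57
-0.0965 7.03
-0.095 12.18
10.1917 [-10.94698476  -1.53544992   7.17185061] -0.02517767476893172 [ 0.47974831 -0.15072188  0.21200047]
```

View pics/w2.png

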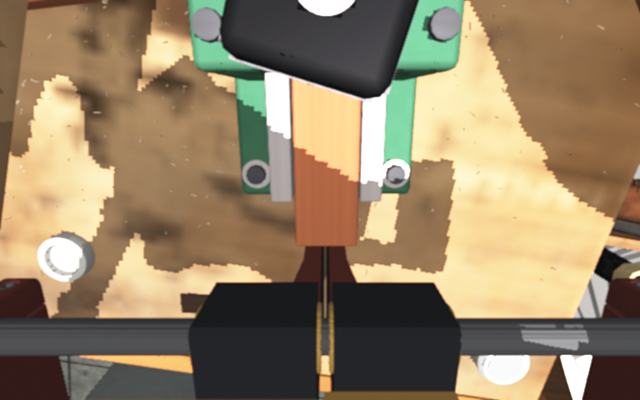

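```bash
python3 - <<'E'
from station import r
from h import *
import cv2
r.servo_line(cl(-.125,0,.212),speed=.06)
r.servo_line(cl(-.135,0,.36),speed=.12)
s=r.snapshot("wrist"); cv2.imwrite("pics/w3.png",s["frame"][:,:,::-1]); pickle.dump(s,open("w3.pkl","wb"))
r.let_go()
o=[180,0,174.5]
r.reach(cl(0,0,.36),o)
q=r.sense();print(q["clock"],q["joints"].round(1),q["contact_force"],q["torque"])
s=r.snapshot("side"); cv2.imwrite("pics/s3.png",s["frame"][:,:,::-1])
E
```

```text
16.0833 [ -16.4    3.4   76.9   -0.    99.7 -100.9] [-0.34096526  0.3669674  -0.21157502] [ 0.01912301 -0.17511805  0.00798247]
```

View pics/w3.png

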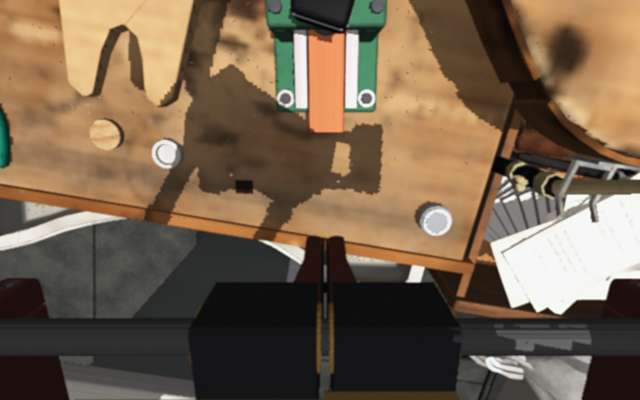

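View pics/s3.png

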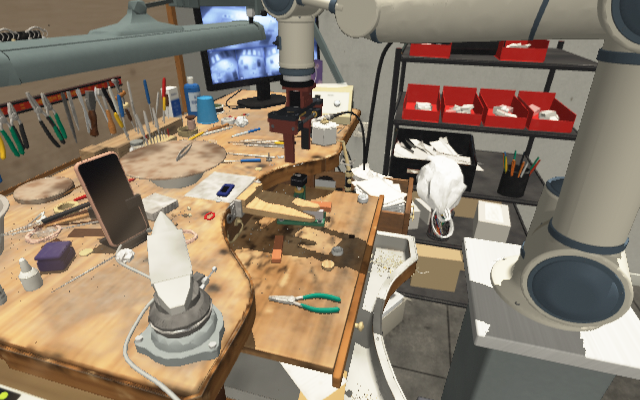

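```bash
python3 - <<'E'
from station import r
from h import *
w=pickle.load(open("w3.pkl","rb"))
for p in [(308,131),(343,131)]:
    P=unproj(w,*p,.043); print("tail x clamp",(P[:2]-AX)@XD[:2])
r.servo_line(cl(0,0,.281),speed=.08); r.wait(.1)
q=r.sense();print("pre",q["clock"],q["contact_force"].round(2),q["torque"].round(3))
r.grab(50); r.wait(.2)
q=r.sense();print("grip",q["clock"],q["contact_force"].round(2),q["torque"].round(3),q["opening"],q["joints"].round(2),q["tcp_pos"],q["orientation"].round(2))
for i in range(1,5):
    a=4*i
    J=r.inverse_kinematics(cl(0,0,.281-.003*np.radians(a)),[180,0,174.5-a])
    r.move_joints(J)
    q=r.sense();print(a,round(q["clock"],3),q["contact_force"].round(2),q["torque"].round(3),q["joints"].round(2)[-1],q["orientation"].round(2)[2])
r.wait(.1)
q=r.sense();print("held",q["contact_force"].round(2),q["torque"].round(3))
E
```

```text
tail x clamp -0.08411117078984738
tail x clamp -0.08410264846083124
pre 17.375 [ 0.19  0.13 -0.22] [ 0.101 -0.182  0.021]
grip 18.45 [ 0.74 -4.35 -1.24] [-0.59  -0.266 -0.053] 0.03346505132134115 [-1.642e+01  4.290e+00  8.402e+01 -4.000e-02  9.166e+01 -1.009e+02] [ 0.57462386 -0.13407137  0.28107197] [-1.7995e+02  2.0000e-02  1.7447e+02]
4 18.7 [ 0.07 -5.09  0.31] [-0.819 -0.216  0.195] -97.01 170.58
8 18.95 [ 1.08 -5.49  0.94] [-0.906 -0.234  0.16 ] -93.02 166.59
12 19.2 [ 1.42 -6.77  0.5 ] [-0.96  -0.218  0.167] -89.02 162.59
16 19.45 [ 0.31 -5.64  1.32] [-0.945 -0.217  0.148] -85.02 158.59
held [ 1.1  -5.89 -0.24] [-0.976 -0.209  0.186]
```

```bash
cat > turn.py <<'E'
from station import r
from h import *
import json,os
def turn(a0,a1,step,thr,off):
    a=a0;L=[];n=0
    while a<a1-1e-6:
        a=min(a+step,a1)
        J=r.inverse_kinematics([AX[0]+off[0],AX[1]+off[1],.281-.003*np.radians(a)],[180,0,174.5-a])
        if J is None: print("no IK");break
        r.move_joints(J); q=r.sense()
        off=np.clip(np.array(off)+4e-5*q["contact_force"][:2],-.002,.002)
        t=q["torque"][2]; L.append((a,round(t,3),q["contact_force"].round(1).tolist()))
        n=n+1 if t>thr else 0
        if n>=2: break
    for l in L: print(*l)
    q=r.sense();print("end a",a,"yaw",174.5-q["orientation"][2],"clock",q["clock"],"off",list(off),"op",q["opening"])
    json.dump(dict(a=a,off=list(off)),open("st.json","w"))
E
python3 - <<'E'
from turn import *
turn(16,190,4,.28,[0,0])
E
```

```text
20 0.228 [0.6, -5.4, 0.9]
24 0.18 [-0.5, -6.7, -0.2]
28 0.156 [-0.5, -5.3, 2.0]
32 0.152 [-0.0, -5.2, 1.0]
36 0.205 [-1.2, -5.0, 2.0]
40 0.161 [-1.3, -5.0, 3.3]
44 0.17 [-2.3, -4.7, 3.1]
48 0.139 [-2.9, -4.4, 3.4]
52 0.181 [-3.5, -2.7, 5.0]
56 0.167 [-2.6, -2.3, 4.3]
60 0.17 [-1.8, -1.8, 5.0]
64 0.166 [-2.9, -1.3, 5.2]
68 0.147 [-2.6, -1.4, 5.3]
72 0.209 [-2.3, -0.5, 4.0]
76 0.157 [-1.9, -1.1, 4.2]
80 0.161 [-2.2, -1.1, 5.2]
84 0.101 [-2.2, -1.5, 5.3]
88 0.164 [-2.7, -1.5, 4.7]
92 0.196 [-3.0, -1.1, 4.8]
96 0.183 [-2.3, -1.7, 5.4]
100 0.162 [-1.6, -0.7, 5.8]
104 0.168 [-1.9, -1.8, 4.8]
108 0.124 [-1.6, -0.8, 5.3]
112 0.173 [-2.3, -1.1, 6.2]
116 0.123 [-2.7, -0.3, 5.0]
120 0.218 [-2.8, 0.2, 5.9]
124 0.127 [-1.8, 0.0, 5.2]
128 0.198 [-3.2, 0.2, 6.7]
132 0.184 [-3.1, -0.2, 5.8]
136 0.183 [-2.9, -0.1, 6.6]
140 0.214 [-3.2, 0.2, 6.5]
144 0.258 [-4.1, -0.6, 6.1]
148 0.197 [-3.5, 1.0, 8.2]
152 0.233 [-5.0, 0.4, 9.0]
156 0.294 [-4.5, 1.5, 9.7]
160 0.283 [-5.4, 2.0, 9.3]
end a 160 yaw 159.8221195935535 clock 28.55 off [np.float64(-0.002), np.float64(-0.001801791516088611)] op 0.033747767696992614
```

```bash
cat > turn2.py <<'E'
from turn import *
def turn2(a1,step):
    st=json.load(open("st.json"));a=st["a"];off=st["off"]
    while a<a1-1e-6:
        a=min(a+step,a1)
        J=r.inverse_kinematics([AX[0]+off[0],AX[1]+off[1],.281-.003*np.radians(a)],[180,0,174.5-a])
        if J is None: print("no IK");break
        r.move_joints(J); m=r.sense()["torque"][2]
        T=[];F=[]
        for i in range(8):
            r.wait(.04);q=r.sense();T.append(q["torque"][2]);F.append(q["contact_force"])
        print(a,"moving",round(m,3),"held",np.mean(T).round(3),np.mean(F,0).round(1),"yaw",round((174.5-q["orientation"][2])%360,2))
    print("clock",q["clock"],q["opening"],q["joints"].round(1)[-1])
    json.dump(dict(a=a,off=off),open("st.json","w"))
E
python3 - <<'E'
from turn2 import *
turn2(172,3)
E
```

```text
163 moving 0.338 held 0.327 [-5.3  1.3  9.6] yaw 162.8
166 moving 0.388 held 0.351 [-5.4  1.7  9.6] yaw 165.8
169 moving 0.356 held 0.322 [-5.6  1.3  9.8] yaw 168.8
172 moving 0.357 held 0.345 [-5.7  1.6  9.9] yaw 171.79
clock 30.8833 0.033825298412520625 70.7
```

```bash
python3 - <<'E'
from turn2 import *
turn2(193,3)
E
```

```text
175 moving 0.297 held 0.288 [-5.4  2.1 10.1] yaw 174.8
178 moving 0.356 held 0.344 [-5.8  2.3 10. ] yaw 177.79
181 moving 0.411 held 0.387 [-5.8  2.5 10.4] yaw 180.78
184 moving 0.372 held 0.317 [-5.7  2.5 10.5] yaw 183.79
187 moving 0.391 held 0.417 [-5.9  2.9 10.9] yaw 186.77
190 moving 0.405 held 0.37 [-5.8  2.7 11. ] yaw 189.78
193 moving 0.4 held 0.37 [-5.9  3.1 10.7] yaw 192.78
clock 34.9667 0.03409349488583809 91.7
```

```bash
python3 - <<'E'
from station import r
from h import *
import cv2
r.let_go(); r.wait(.1)
q=r.sense();print(q["clock"],q["opening"],q["contact_force"].round(2),q["torque"].round(3))
p=q["tcp_pos"]
r.servo_line([p[0],p[1],.36],speed=.08)
r.reach(cl(-.12,0,.40),[180,0,YAW])
for n in("wrist","top"):
    s=r.snapshot(n); cv2.imwrite(f"pics/{n}4.png",s["frame"][:,:,::-1]); pickle.dump(s,open(n+"4.pkl","wb"))
q=r.sense();print(q["clock"],q["contact_force"].round(2))
a=cv2.imread("pics/wrist4.png")[0:180,230:430]
cv2.imwrite("pics/w4z.png",cv2.resize(a,None,fx=3.3,fy=3.3,interpolation=cv2.INTER_CUBIC))
E
```

```text
36.025 0.08801316174402556 [ 0.07 -0.08  0.31] [ 0.064 -0.013  0.014]
38.025 [ 1.08 -0.13  0.27]
```

View pics/w4z.png

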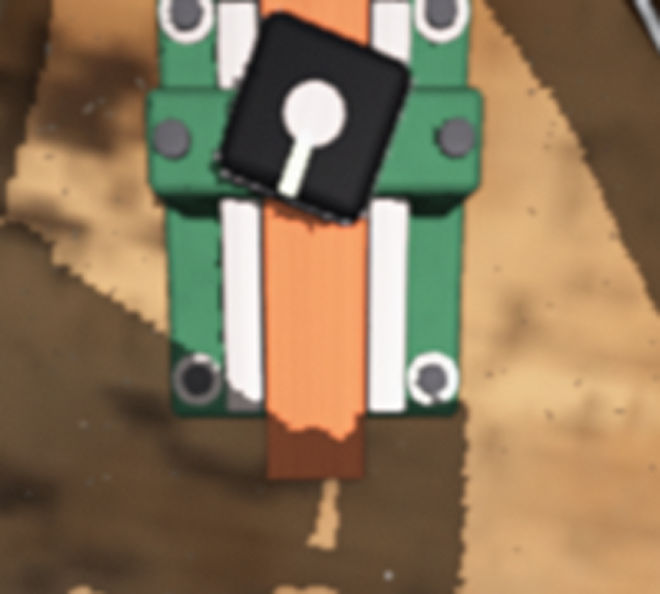

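View pics/top4.png

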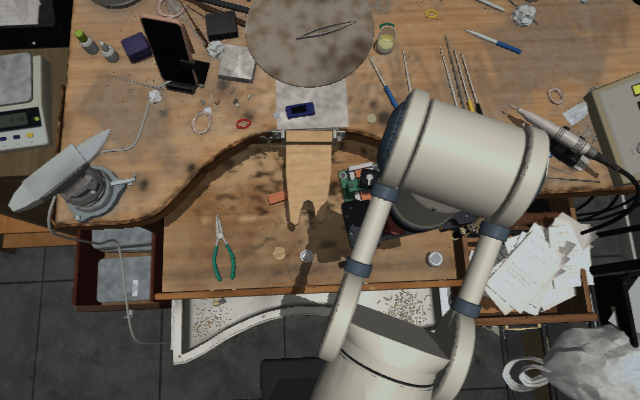

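```bash
python3 - <<'E'
from h import *
w=pickle.load(open("wrist4.pkl","rb"))
g=lambda x,y,z:unproj(w,230+(x+.5)/3.3-.5,(y+.5)/3.3-.5,z)
a,b=g(315,113,.113),g(290,193,.113)
c1,c2,c3,c4=[g(*p,.113) for p in((275,12),(410,65),(358,220),(222,170))]
ang=lambda v:np.degrees(np.arctan2(v[1],v[0]))
print("line yaw",ang(b-a),"edges",ang(c4-c1),ang(c3-c2), ang(c1-c2)+90,ang(c4-c3)+90)
for p in[(268,478),(363,478)]: print("tail",(g(*p,.043)[:2]-AX)@XD[:2])
E
```

```text
line yaw 171.1548105660981 edges 169.002281042301 170.8251464915462 170.51342210643872 171.0016881818163
tail -0.0843366205573879
tail -0.08439835496452061
```

```bash
python3 - <<'E'
from station import r
print(r.hand_in()); print(r.sense()["clock"])
E
```

```text
the job is handed in; nothing more can be done
None
the job is handed in; nothing more can be done
```

The bar is home against the end stop and the knob is tightened. I handed the job in with the clock at about 38 s of the 72 s allowed. The hand-in gives no verdict.

- **Bar:** I pushed it about 24 mm with closed fingers until the push force jumped from about 1.5 N to 12 N. The last wrist picture puts its tail at x = -84.4 mm in the clamp's frame, against -85 mm when fully home, so it did not move during tightening.
- **Knob:** It turned freely at about 0.17 Nm. The torque began to rise at roughly 145° and levelled off at about 0.34 Nm near 161°. I stopped at 193° with about 0.38 Nm, which is 32° past the point where it levelled off and about 45° past where the rise began.
- **Clamping force:** I estimate about 70 N, with 69 to 74 N possible depending on exactly where the torque levelled off. This comes from the knob angle and torque, because I could not measure the force directly. Single torque readings scattered by about ±0.05 Nm.
- **Release:** The fingers are open, the arm is clear, and the force reading is near zero. The knob in the picture shows about 184° of turn. That is close to the 186° expected after the rubber springs back, and the 2° left over may be slight slip in the grip.
- **Other items:** In the last top picture, the pliers, ring, plug and loupe look unmoved. I checked this by eye only.

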